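Seat the mixing head in the bench mixer's taper

ROBOT

A 7-joint arm with a two-finger parallel gripper is mounted at the origin on a cart in front of the work surface, level with it; the furniture and walls round the work are solid. World frame = base frame: x ahead of the robot, y to its left, z up, the work surface at z = 0. Lengths are in m, angles in rad, forces in N, time in s.
With the tool pointing down it reaches from about 0.35 to 0.9 m from the base axis. Payload 8.1 kg.
Tool frame: the origin (TCP) lies at the very end of the fingers, on their centre line; the grasp point (between the pads) lies 19 mm behind it; z points along the fingers, y is the direction in which the jaws open and shut (so a half turn about z gives the same grasp; the last joint's range is limited). The gripper opens to 92 mm and grips with 3 to 60 N. Pads are 19 mm wide; open, the fingers measure 130 mm over their backs; the gripper's body (75 mm by 190 mm) begins 47 mm behind the grasp point.
Start: joints at [-1.206, 0.434, 0.025, 1.573, -0.012, 1.134, -0.075], TCP at [0.282, 0.558, 0.227] pointing down, gripper open.
Joint ranges: [-2.62, 2.62], [-0.44, 2.09], [-1.27, 1.32], [0.08, 2.57], [-1.32, 4.46], [0.12, 2], [-2.74, 2.74]. Speed limits (rad/s): [2.22, 2.22, 3.01, 3.01, 3.14, 3.14, 3.14].

INTERFACE

Orientations are given as a rotation vector (axis times angle).
In Python, from cell import observe, get_image, sign_off gives the robot as it stands.
- The arm moves only by the tool arm_command, never from a script. Its argument "deltas" is a list of rows, each an object with "xyz": the shift along the tool's x, y, z in cm, a list of three; "turn": the turn about the tool's z in degrees; "jaw": the closure in counts, from 0 (fully open) to 255 (shut). A call has 1 to 5 rows; each row is the pose to reach, as a shift and turn from the pose measured when the call began, along the tool's axes at that moment; what a row does not reach only later rows make up. A row lasts 1/12 s, in which the tool goes at most 41.7 mm and 7.16 degrees, less where a joint would pass 70% of its speed; a pose out of reach is approached as far as the arm can. A call with a gripper value outside its range is refused whole. The fingers move at their own pace and stop on an object; "force" is the grip in N (left out, the last holds). Time passes only in rows, so rows that repeat a pose let the fingers close. It gives the time, the measured TCP pose, the force and the opening at its end, in the units of the state.
- observe(): the state, without advancing time (a new reading comes with each control period).
- get_image(name): name is "side" or "top" or "wrist"; returns a dict with "frame" (480x640x3 uint8, red, green, blue), "depth" (480x640 float32, m along the optical axis (not along the pixel's ray), 0 where there is no reading), "camera_matrix" (3x3 intrinsics, pixels), "cam_to_world" (4x4, takes a point from camera to world coordinates). Camera axes: x right, y up, looking along -z (the intrinsics and any distortion apply to the point x, -y, -z); pixel columns grow to the right and rows downward; lengths in m; the calibration is good to about 2 mm. A picture is of the moment at which its call begins.
- sign_off(): hands the job in, once; it reports no verdict.
The state is a dict: "clock": time; "joints": joint angles; "dq": joint speeds; "joint_efforts": joint torques, N m; "position": TCP position; "ee_rot": TCP orientation; "force": force on the tool from outside, world axes, zero at the start; "ft_torque": the same for the moment, N m; "width": opening from 0.0 (shut) to 1.0 (fully open).
Only numpy, scipy, OpenCV 4.12 (cv2) and the standard library are available. Lean on these libraries where they do the work, as an engineer would, in place of code of your own. Each camera call takes 0.05 s, during which the arm holds its last target.

TASK

Take the black mixing head from its blue stand, set its tapered shank into the socket of the bench mixer, then tap it down gently from above until the taper locks: the socket's red ring has gone down level with the rim of the spindle nose and gives no further. Finish with one firm, steady push of about 20 newtons, but never press or strike harder than 25, and leave the pot and the cup standing where they are.

Things in the scene. Friction and masses are not known exactly. Their poses are not given: they have to be found in the camera images.
- mixer: Bench mixer, fixed: white housing 120 x 100 x 40 mm (x, y, z), black knob on its front (-x). On its top, at the centre, an upright aluminium spindle nose, 51 mm wide, holds the socket on rubber mounts. Nose and socket are set up to 5 mm higher or lower from day to day; no reading shows it: feel for it. Origin: centre of the underside, on the spindle axis; z up.
- socket (a point): Nominal centre of the socket's mouth, on the spindle axis, 104 mm above the mixer's origin; it does not follow the true mouth, which is up to 5 mm higher or lower, and up to 16 mm lower still if the sleeve is partly down. Socket: a steel sleeve with a 5 mm deep lead-in, 29 mm wide at the top, then a cone 20 mm wide at its top, 30 mm deep, that matches the head's shank.
- head: Mixing head, loose, 130 to 250 g, 74 mm tall, round. Origin: tip of its steel shank, on the axis, z up. Shank 15.2 mm wide at z = 0, 23 mm at z = 40; above it a black cylinder 40 mm wide, z = 40 to 74, flat top. Starts upright, black part on the stand. Put in the socket it seats with its origin 48 to 75 mm above the mixer's, the black part 6 mm above the red ring.
- stand: Blue parking block 60 x 60 x 45 mm, fixed, with a 27 mm hole from top to bottom in the centre. Origin: centre of the underside.
- strip_pot: Bystander: small white pot with a green cap, 36 mm across, 64 mm tall, loose. Origin: centre of the underside.
- specimen_cup: Bystander: clear cup with a white lid, 65 mm across, 71 mm tall, loose. Origin: centre of the underside. To its right and behind it, a tall fixed microscope (over 0.4 m) fills about x = 0.47 to 0.8, y = -0.05 to -0.3: swing past it drawn in, at a radius of about 0.3 m.
- mount (a joint): How far (m) the socket is pressed down on its stiff rubber mounts (25 N per mm, springs back; reading too coarse to use). The sleeve with its red ring slides down in the nose at a push of 9 to 11 N and stays where driven; 2 to 18 mm remain to its end stop, not shown by any reading. Only there does the force climb further. Locked: over 0.00083 (17 N) for 0.1 s; over 0.00115 (25 N) is too hard.
Things that resemble listed ones, but are neither listed nor needed, are in the scene too. Of the things that look like the head, take the one that is farthest from the robot's base at the start.

How it is judged:
By the outcome, as a careful person would: the job done as asked, in the order asked, and still so for the second after the job is handed in, with the robot touching nothing.
It also fails if it takes over 72 s, if anything falls off the work surface, if the arm or the gripper's body presses on something with over 40 N, if the wrist force passes 120 N, or if a joint passes its speed limit or range.

## Working session

There is one attempt and no reset: what is moved stays moved. The work goes in short steps, Python scripts to look and compute and a tool call to move; the robot and the scene stay as the last step left them, time stands still between calls to the robot, and variables do not carry over. Pictures are saved under pics/ and viewed, and the job is handed in when it is done.

Besides the shell and the picture viewer there is one more tool, called by a JSON object that holds its "op" and its "data". arm_command: Moves the arm, as the interface text tells. Its arguments: {"type":"object","properties":{"deltas":{"type":"array","items":{"type":"object","properties":{"xyz":{"type":"array","items":{"type":"number"}},"turn":{"type":"number"},"jaw":{"type":"number"}}}},"force":{"type":"number"}},"required":["deltas"]}

```bash
mkdir -p pics; ls; python3 - <<'E'
from cell import observe,get_image
import cv2
print(observe())
for n in ["side","top","wrist"]:
    d=get_image(n); cv2.imwrite(f"pics/{n}0.png",d["frame"][:,:,::-1])
    import numpy as np
    np.savez(f"{n}0.npz",**d)
    print(n,d["camera_matrix"].tolist(),np.round(d["cam_to_world"],3).tolist())
E
```

```text
pics
{'clock': 0.0, 'joints': array([-1.20562328,  0.43525   ,  0.0250086 ,  1.57408955, -0.01158668,
        1.1340047 , -0.07510993]), 'dq': array([ 0.00088687,  0.0002134 ,  0.00082533,  0.00071745,  0.00037941,
       -0.00115125, -0.00030622]), 'joint_efforts': array([-8.33151626e-04, -6.67851448e+01,  9.84434970e-01, -3.14454567e+01,
       -6.06866134e-02,  4.26620711e-02,  1.65588890e-04]), 'position': array([0.28165575, 0.55736591, 0.22593153]), 'ee_rot': array([-7.28210857e-01, -3.05582040e+00,  2.50384684e-03]), 'force': array([-0.02169193,  0.57304515,  0.686835  ]), 'ft_torque': array([ 0.04073531, -0.03049464,  0.03733774]), 'width': 1.001944625566989}
side [[478.72671789501965, 0.0, 312.0567858475107], [0.0, 478.72671789501965, 241.31384298549386], [0.0, 0.0, 1.0]] [[0.998, -0.027, 0.06, 0.578], [0.066, 0.389, -0.919, -0.832], [0.002, 0.921, 0.39, 0.491], [0.0, 0.0, 0.0, 1.0]]
top [[483.95571776369314, 0.0, 314.3049999835822], [0.0, 483.95571776369314, 234.93621118384283], [0.0, 0.0, 1.0]] [[-0.014, 0.98, -0.2, 0.352], [-1.0, -0.013, 0.007, 0.056], [0.005, 0.201, 0.98, 0.935], [0.0, 0.0, 0.0, 1.0]]
wrist [[383.6011769878765, 0.0, 320.63472836039585], [0.0, 383.6011769878765, 242.383743616996], [0.0, 0.0, 1.0]] [[0.451, -0.851, -0.268, 0.209], [0.893, 0.43, 0.137, 0.595], [-0.002, -0.301, 0.954, 0.385], [0.0, 0.0, 0.0, 1.0]]
```

View pics/side0.png

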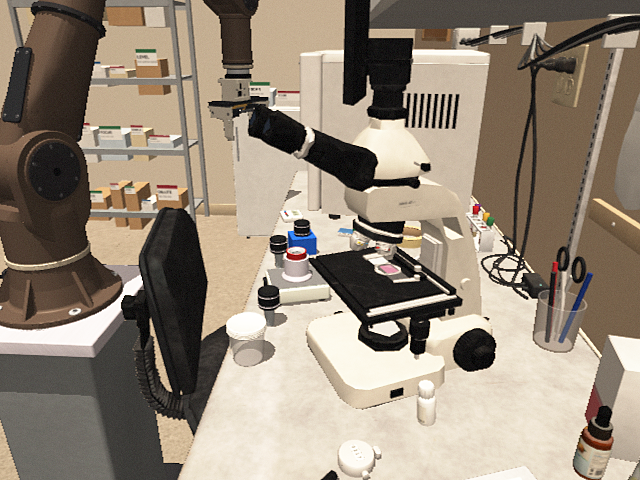

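View pics/top0.png

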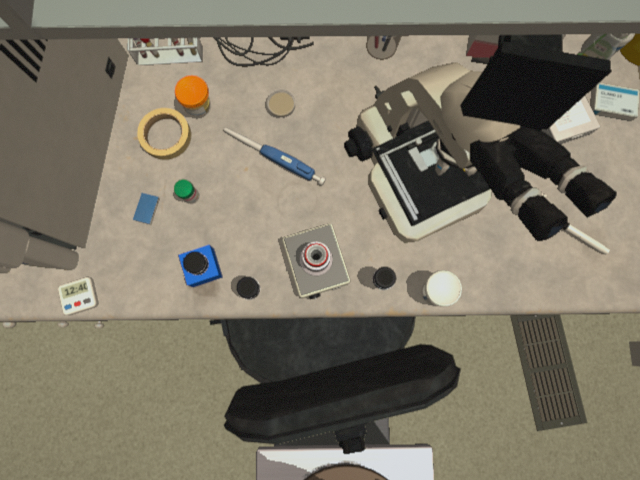

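View pics/wrist0.png

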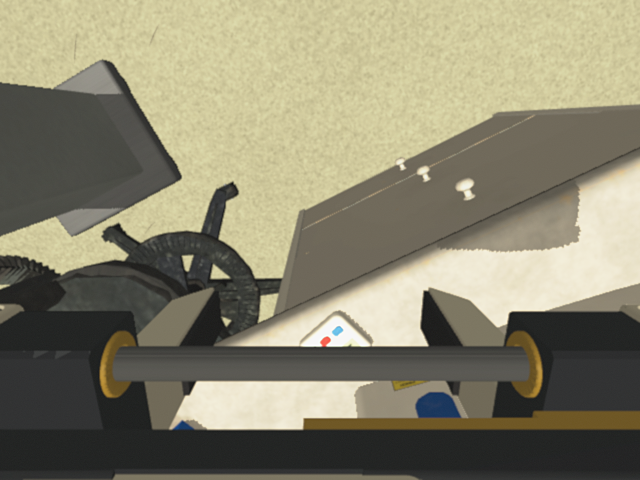

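```bash
cat > h.py <<'E'
import numpy as np, cv2
from cell import observe,get_image
def pt(d,u,v,z=None):
    """world point of pixel from depth (z None) or intersect with height z"""
    K=d["camera_matrix"];T=d["cam_to_world"]
    r=np.array([(u-K[0,2])/K[0,0],-(v-K[1,2])/K[1,1],-1])
    if z is None:
        dep=np.median(d["depth"][int(v)-1:int(v)+2,int(u)-1:int(u)+2]); return T[:3,:3]@(r*dep)+T[:3,3]
    R=T[:3,:3]@r; s=(z-T[2,3])/R[2]; return T[:3,3]+s*R
def grab(n,name):
    d=get_image(n); cv2.imwrite(f"pics/{name}.png",d["frame"][:,:,::-1]); np.savez(f"{name}.npz",**d); return d
E
python3 - <<'E'
from h import *
d=np.load("top0.npz");s=np.load("side0.npz")
for n,u,v in [("stand head",195,263),("b2",248,288),("b3",384,278),("socket",316,257),("housing",300,285),("housing2",338,285),("cup",443,288),("pot",184,189),("blue",215,275),("table",260,200),("timer",76,295)]:
    print(n,np.round(pt(d,u,v),4), d["depth"][v,u])
for n,u,v in [("stand head",302,222),("b2",278,237),("b3",268,287),("ring",296,253),("cup",246,318)]:
    print(n,np.round(pt(s,u,v),4))
f=d["frame"]
cv2.imwrite("pics/topc.png",cv2.resize(f[170:330,120:320,::-1],None,fx=4,fy=4,interpolation=cv2.INTER_CUBIC)[:600])
cv2.imwrite("pics/topc2.png",cv2.resize(f[210:330,270:470,::-1],None,fx=4,fy=4,interpolation=cv2.INTER_CUBIC))
f=s["frame"]
cv2.imwrite("pics/sidec.png",cv2.resize(f[200:360,210:350,::-1],None,fx=3.7,fy=3.7,interpolation=cv2.INTER_CUBIC))
E
```

```text
stand head [0.4791 0.2629 0.0811] 0.86138016
b2 [0.4338 0.1688 0.076 ] 0.85683376
b3 [ 0.4483 -0.0732  0.0754] 0.86259
socket [0.4927 0.0472 0.0445] 0.89958274
housing [0.4412 0.0774 0.0419] 0.89144564
housing2 [0.4406 0.0071 0.0384] 0.8972031
cup [ 0.4294 -0.1783  0.0715] 0.8642789
pot [0.6215 0.2923 0.0647] 0.9051825
blue [0.4616 0.234  0.0451] 0.89026356
table [6.164e-01 1.570e-01 5.000e-04] 0.9639483
timer [0.4307 0.4999 0.0179] 0.91276395
stand head [0.482  0.2586 0.0776]
b2 [0.4344 0.1715 0.0725]
b3 [ 0.4474 -0.0662  0.072 ]
ring [0.4871 0.0561 0.0862]
cup [ 0.426  -0.1661  0.0675]
```

View pics/topc.png

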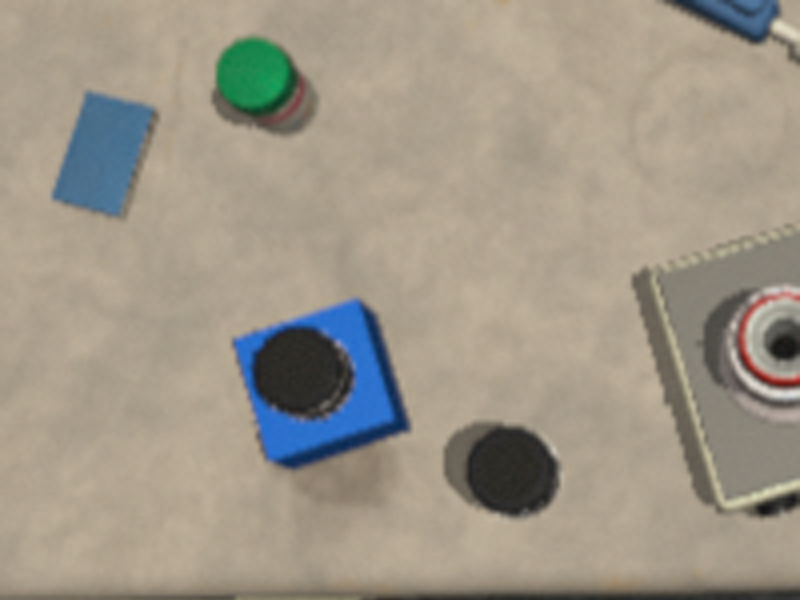

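View pics/topc2.png

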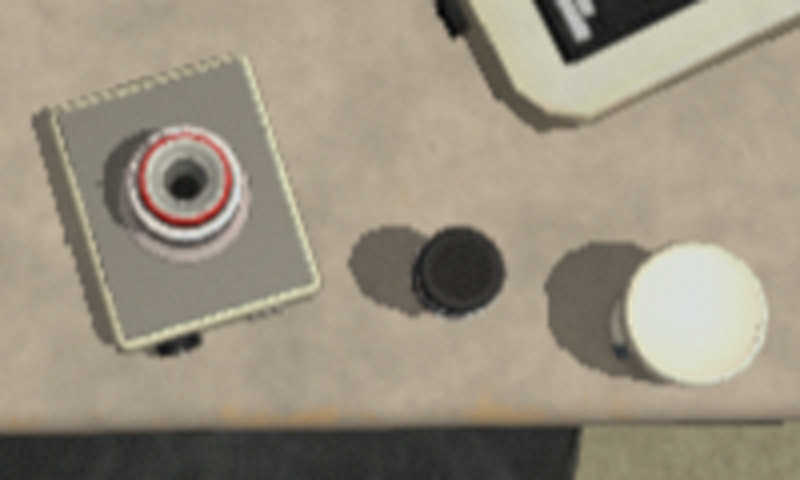

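View pics/sidec.png

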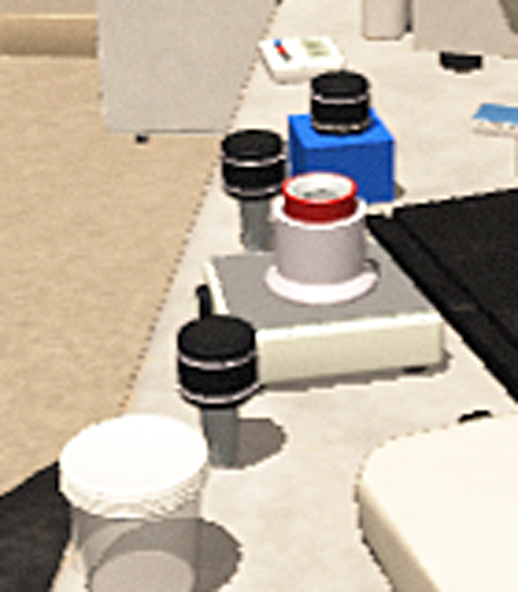

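```bash
python3 - <<'E'
from h import *
d=np.load("top0.npz");s=np.load("side0.npz")
def mask_red(f): 
    h=cv2.cvtColor(f,cv2.COLOR_RGB2HSV); return (((h[...,0]<8)|(h[...,0]>172))&(h[...,1]>130)&(h[...,2]>80))
for nm,q,box in [("top",d,(230,280,295,340)),("side",s,(245,275,280,312))]:
    m=mask_red(q["frame"]); M=np.zeros_like(m); M[box[0]:box[1],box[2]:box[3]]=m[box[0]:box[1],box[2]:box[3]]
    vs,us=np.nonzero(M); print(nm,len(us),us.min(),us.max(),vs.min(),vs.max())
    P=np.array([pt(q,u,v) for u,v in zip(us,vs)]); print(np.percentile(P,[5,25,50,75,95],axis=0).round(4).tolist())
    if nm=="top":
        e=cv2.fitEllipse(cv2.convexHull(np.stack([us,vs],1).astype(np.float32))); print(e)
        for z in (.09,.1,.105): print(z,pt(q,*e[0],z).round(4))
print("head",pt(d,194.1,262.5,.079).round(4))
# dark points by depth
for nm,q,box in [("top",d,(245,285,175,222))]:
    f=q["frame"]; P=[]
    for v in range(box[0],box[1]):
        for u in range(box[2],box[3]):
            p=pt(q,u,v)
            if f[v,u].max()<70 and p[2]>.071: P.append((u,v,*p))
    P=np.array(P); print(len(P),P.min(0).round(4),P.max(0).round(4),P.mean(0).round(4))
# 3D-depth on top of nose from top camera
for v in range(240,272,2): print(v,[round(float(pt(d,u,v)[2]),3) for u in range(300,334,2)])
E
```

```text
top 55 305 327 244 266
[[0.4702, 0.0285, 0.0884], [0.4722, 0.0364, 0.0944], [0.4777, 0.0497, 0.0976], [0.4859, 0.0636, 0.0985], [0.4998, 0.0669, 0.0993]]
((315.59210205078125, 254.66262817382812), (22.218069076538086, 22.80605125427246), 108.51986694335938)
0.09 [0.4897 0.0483 0.09  ]
0.1 [0.4881 0.0484 0.1   ]
0.105 [0.4873 0.0484 0.105 ]
side 115 286 305 249 259
[[0.4704, 0.0272, 0.0852], [0.4797, 0.0283, 0.0878], [0.4899, 0.0301, 0.0906], [0.4997, 0.0353, 0.094], [0.5065, 0.0499, 0.0959]]
head [0.4803 0.2651 0.079 ]
370 [1.840e+02 2.520e+02 4.619e-01 2.453e-01 7.160e-02] [2.060e+02 2.730e+02 4.992e-01 2.829e-01 8.230e-02] [1.943595e+02 2.623297e+02 4.804000e-01 2.643000e-01 8.030000e-02]
240 [0.041, 0.042, 0.042, 0.042, 0.042, 0.042, 0.042, 0.043, 0.043, 0.042, 0.042, 0.042, 0.043, 0.043, 0.043, 0.042, 0.042]
242 [0.042, 0.042, 0.042, 0.043, 0.042, 0.044, 0.087, 0.088, 0.088, 0.09, 0.088, 0.044, 0.043, 0.042, 0.042, 0.042, 0.042]
244 [0.042, 0.042, 0.043, 0.044, 0.088, 0.098, 0.1, 0.1, 0.099, 0.099, 0.099, 0.099, 0.086, 0.044, 0.043, 0.043, 0.042]
246 [0.043, 0.042, 0.042, 0.088, 
[... 857 characters left out ...]
09, 0.099, 0.1, 0.095, 0.094, 0.094, 0.096, 0.098, 0.099, 0.099, 0.089, 0.087, 0.051, 0.044]
262 [0.046, 0.05, 0.087, 0.088, 0.094, 0.099, 0.1, 0.099, 0.099, 0.099, 0.1, 0.099, 0.095, 0.086, 0.085, 0.05, 0.042]
264 [0.044, 0.049, 0.063, 0.087, 0.087, 0.092, 0.098, 0.099, 0.099, 0.099, 0.096, 0.088, 0.087, 0.087, 0.051, 0.049, 0.042]
266 [0.042, 0.048, 0.05, 0.068, 0.086, 0.088, 0.088, 0.088, 0.088, 0.086, 0.088, 0.087, 0.087, 0.063, 0.05, 0.045, 0.041]
268 [0.043, 0.044, 0.048, 0.05, 0.067, 0.08, 0.085, 0.086, 0.086, 0.085, 0.085, 0.078, 0.062, 0.049, 0.047, 0.043, 0.043]
270 [0.043, 0.043, 0.042, 0.049, 0.05, 0.053, 0.061, 0.068, 0.069, 0.068, 0.064, 0.054, 0.05, 0.047, 0.043, 0.042, 0.043]
```

```bash
cat >> h.py <<'E'
from scipy.spatial.transform import Rotation as Ro
def to(*p):
    o=observe(); R=Ro.from_rotvec(o["ee_rot"]).as_matrix()
    print("t",round(o["clock"],2),"pos",o["position"].round(4),"axes x",R[:,0].round(3),"y",R[:,1].round(3),"F",o["force"].round(2),"w",round(o["width"],3))
    for q in p: print(q,"-> cm",(R.T@(np.array(q)-o["position"])*100).round(2))
E
python3 - <<'E'
from h import *
to((.4805,.265,.15),(.4805,.265,.05))
E
```

```text
t 0.15 pos [0.2817 0.5575 0.2261] axes x [-0.893  0.451 -0.   ] y [ 0.451  0.893 -0.001] F [-0.46 -0.21  0.78] w 1.0
(0.4805, 0.265, 0.15) -> cm [-30.93 -17.13   7.64]
(0.4805, 0.265, 0.05) -> cm [-30.93 -17.12  17.64]
```

{"op": "arm_command", "data": {"deltas": [{"xyz":[-3,-1.7,0.5],"turn":0,"jaw":60},{"xyz":[-6,-3.3,1],"turn":0,"jaw":60},{"xyz":[-9,-5,1.5],"turn":0,"jaw":60},{"xyz":[-12,-6.6,2],"turn":0,"jaw":60},{"xyz":[-15,-8.3,3],"turn":0,"jaw":60}], "force": 20}}

```text
clock: 0.57
position: [0.3791, 0.4147, 0.1966]
ee_rot: [0.728, 3.056, 0.0]
force: [1.2, -0.5, -0.6]
width: 0.772
```

```bash
python3 - <<'E'
from h import *
to((.4805,.265,.15),(.4805,.265,.05))
E
```

```text
t 0.57 pos [0.3791 0.4147 0.1966] axes x [-0.893  0.451 -0.   ] y [0.451 0.893 0.   ] F [ 1.15 -0.46 -0.58] w 0.772
(0.4805, 0.265, 0.15) -> cm [-15.8   -8.8    4.67]
(0.4805, 0.265, 0.05) -> cm [-15.79  -8.8   14.67]
```

{"op": "arm_command", "data": {"deltas": [{"xyz":[-3.6,-2,1],"turn":0,"jaw":60},{"xyz":[-7.2,-4,2],"turn":0,"jaw":60},{"xyz":[-10.8,-6,3],"turn":0,"jaw":60},{"xyz":[-14.4,-8,4],"turn":0,"jaw":60},{"xyz":[-15.8,-8.8,4.7],"turn":0,"jaw":60}]}}

```text
clock: 0.98
position: [0.4831, 0.2594, 0.149]
ee_rot: [0.735, 3.053, -0.003]
force: [0.2, -0.3, 0.7]
width: 0.765
```

```bash
python3 - <<'E'
from h import *
to((.4805,.265,.15),(.4805,.265,.05))
grab("wrist","w1");d=grab("top","t1")
cv2.imwrite("pics/t1c.png",cv2.resize(d["frame"][170:330,120:320,::-1],None,fx=4,fy=4,interpolation=cv2.INTER_CUBIC)[:600])
to((.4805,.265,.15),(.4805,.265,.05))
E
```

```text
t 0.98 pos [0.4831 0.2594 0.149 ] axes x [-0.89   0.455 -0.002] y [ 0.455  0.89  -0.002] F [ 0.19 -0.26  0.71] w 0.765
(0.4805, 0.265, 0.15) -> cm [ 0.49  0.38 -0.1 ]
(0.4805, 0.265, 0.05) -> cm [0.51 0.4  9.9 ]
t 1.08 pos [0.4823 0.2595 0.1483] axes x [-0.889  0.457 -0.001] y [ 0.457  0.889 -0.003] F [0.16 0.16 0.68] w 0.76
(0.4805, 0.265, 0.15) -> cm [ 0.41  0.4  -0.17]
(0.4805, 0.265, 0.05) -> cm [0.42 0.44 9.83]
```

View pics/w1.png

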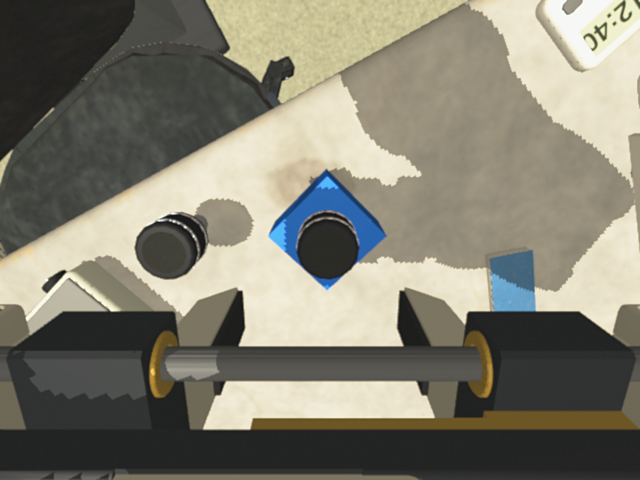

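View pics/t1c.png

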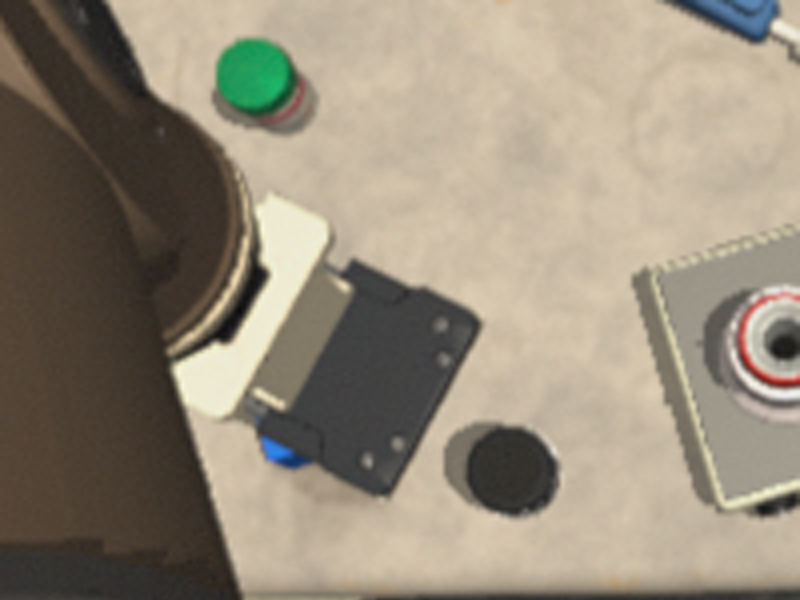

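Wrist view: the head's top disc is at about (327, 244) on the blue stand and between the fingers, with the look-alike at (168, 248). I'll check the position with the wrist calibration.

```bash
python3 - <<'E'
from h import *
d=np.load("w1.npz"); print(pt(d,327,247,.079),pt(d,327,247))
to((.4805,.265,.1),(.4805,.265,.05))
E
```

```text
[0.47948426 0.26607907 0.079     ] [0.47920475 0.26620576 0.0799262 ]
t 1.08 pos [0.4823 0.2595 0.1483] axes x [-0.889  0.457 -0.001] y [ 0.457  0.889 -0.003] F [0.16 0.16 0.68] w 0.76
(0.4805, 0.265, 0.1) -> cm [0.42 0.42 4.83]
(0.4805, 0.265, 0.05) -> cm [0.42 0.44 9.83]
```

```bash
python3 -c "
import cv2
f=cv2.imread('pics/w1.png'); cv2.imwrite('pics/w1c.png',cv2.resize(f[160:300,250:400],None,fx=4,fy=4,interpolation=cv2.INTER_CUBIC))"
```

```text
(no output)
```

View pics/w1c.png

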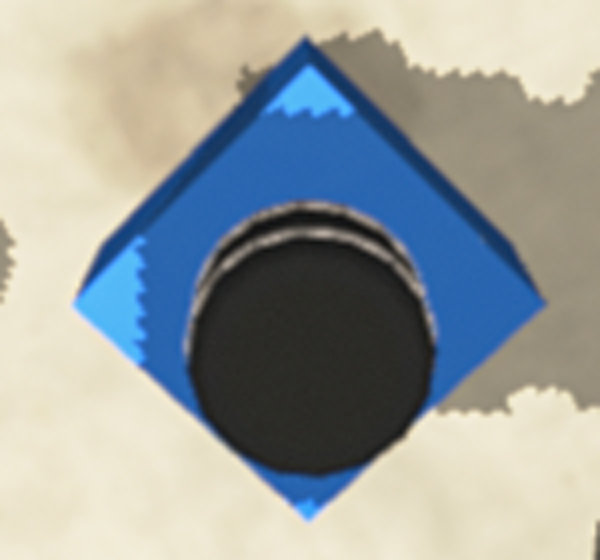

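{"op": "arm_command", "data": {"deltas": [{"xyz":[0.4,0.5,1.5],"turn":0,"jaw":60},{"xyz":[0.4,0.5,3],"turn":0,"jaw":60},{"xyz":[0.4,0.5,4.5],"turn":0,"jaw":60},{"xyz":[0.4,0.5,5.5],"turn":0,"jaw":60},{"xyz":[0.4,0.5,5.5],"turn":0,"jaw":60}]}}

```text
clock: 1.5
position: [0.4794, 0.2658, 0.0914]
ee_rot: [-0.737, -3.052, 0.009]
force: [-1.1, -0.6, -0.1]
width: 0.765
```

```bash
python3 - <<'E'
from h import *
to((.480,.2655,.1),(.480,.2655,.049))
E
```

```text
t 1.5 pos [0.4794 0.2658 0.0914] axes x [-0.89   0.456  0.001] y [ 0.456  0.89  -0.006] F [-1.07 -0.57 -0.12] w 0.765
(0.48, 0.2655, 0.1) -> cm [-0.07 -0.   -0.86]
(0.48, 0.2655, 0.049) -> cm [-0.07  0.03  4.24]
```

{"op": "arm_command", "data": {"deltas": [{"xyz":[0,0,1.2],"turn":0,"jaw":60},{"xyz":[0,0,2.4],"turn":0,"jaw":60},{"xyz":[0,0,3.3],"turn":0,"jaw":60},{"xyz":[0,0,3.9],"turn":0,"jaw":60},{"xyz":[0,0,3.9],"turn":0,"jaw":60}]}}

```text
clock: 1.92
position: [0.4787, 0.2655, 0.0517]
ee_rot: [-0.736, -3.051, 0.011]
force: [-0.2, 0.1, 0.1]
width: 0.766
```

```bash
python3 - <<'E'
from h import *
to((.480,.2655,.05))
grab("side","s2"); 
to((.480,.2655,.05))
f=cv2.imread("pics/s2.png"); cv2.imwrite('pics/s2c.png',cv2.resize(f[170:280,250:360],None,fx=5,fy=5,interpolation=cv2.INTER_CUBIC))
E
```

```text
t 1.92 pos [0.4787 0.2655 0.0517] axes x [-0.89   0.456  0.002] y [ 0.456  0.89  -0.007] F [-0.22  0.07  0.06] w 0.766
(0.48, 0.2655, 0.05) -> cm [-0.12  0.06  0.17]
t 1.97 pos [0.479  0.2656 0.0523] axes x [-0.89   0.456  0.001] y [ 0.456  0.89  -0.007] F [-0.23  0.01 -0.02] w 0.764
(0.48, 0.2655, 0.05) -> cm [-0.09  0.03  0.23]
```

View pics/s2c.png

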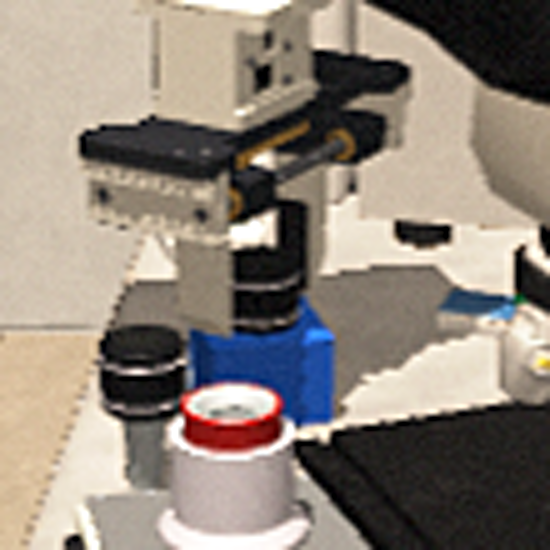

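The fingers straddle the black part at crop (270, 270), with the tips just above the stand. Closing now.

{"op": "arm_command", "data": {"deltas": [{"xyz":[-0.1,0,0.1],"turn":0,"jaw":120},{"xyz":[-0.1,0,0.1],"turn":0,"jaw":180},{"xyz":[-0.1,0,0.1],"turn":0,"jaw":220},{"xyz":[-0.1,0,0.1],"turn":0,"jaw":220},{"xyz":[-0.1,0,0.1],"turn":0,"jaw":220}], "force": 25}}

```text
clock: 2.38
position: [0.4801, 0.2653, 0.0516]
ee_rot: [-0.737, -3.052, 0.009]
force: [0.8, -0.3, 0.1]
width: 0.451
```

{"op": "arm_command", "data": {"deltas": [{"xyz":[0,0,0],"turn":0,"jaw":220},{"xyz":[0,0,-0.5],"turn":0,"jaw":220},{"xyz":[0,0,-1.5],"turn":0,"jaw":220},{"xyz":[0,0,-3],"turn":0,"jaw":220},{"xyz":[0,0,-4.5],"turn":0,"jaw":220}]}}

```text
clock: 2.8
position: [0.48, 0.2653, 0.0976]
ee_rot: [-0.737, -3.051, 0.01]
force: [0.2, -0.1, -2.4]
width: 0.427
```

```bash
python3 - <<'E'
from h import *
to((.480,.2655,.2))
grab("side","s3"); 
f=cv2.imread("pics/s3.png"); cv2.imwrite('pics/s3c.png',cv2.resize(f[150:280,250:360],None,fx=4.5,fy=4.5,interpolation=cv2.INTER_CUBIC))
E
```

```text
t 2.8 pos [0.48   0.2653 0.0976] axes x [-0.89   0.456  0.001] y [ 0.456  0.89  -0.007] F [ 0.24 -0.14 -2.39] w 0.427
(0.48, 0.2655, 0.2) -> cm [  0.02  -0.05 -10.24]
```

View pics/s3c.png

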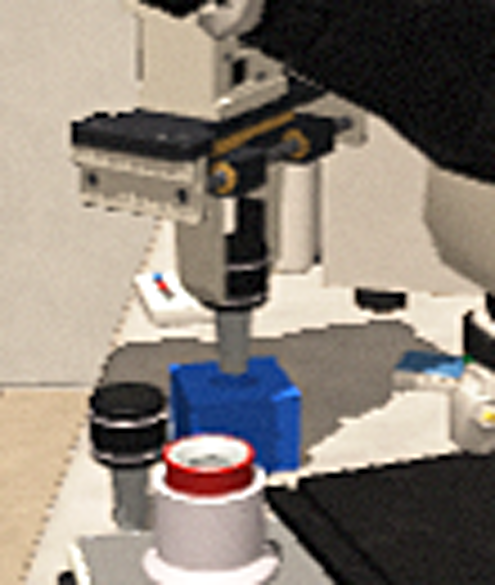

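The head is held and upright. I'll lift it to about 0.19 m.

{"op": "arm_command", "data": {"deltas": [{"xyz":[0,0,-3],"turn":0,"jaw":220},{"xyz":[0,0,-6],"turn":0,"jaw":220},{"xyz":[0,0,-9],"turn":0,"jaw":220},{"xyz":[0,0,-9.5],"turn":0,"jaw":220},{"xyz":[0,0,-9.5],"turn":0,"jaw":220}]}}

```text
clock: 3.27
position: [0.4829, 0.2673, 0.1981]
ee_rot: [0.737, 3.051, 0.001]
force: [0.1, -0.7, -3.2]
width: 0.425
```

```bash
python3 - <<'E'
from h import *
to((.488,.0484,.19))
E
```

```text
t 3.27 pos [0.4829 0.2673 0.1981] axes x [-0.89   0.456 -0.003] y [0.456 0.89  0.001] F [ 0.13 -0.69 -3.2 ] w 0.425
(0.488, 0.0484, 0.19) -> cm [-10.45 -19.25   0.81]
```

{"op": "arm_command", "data": {"deltas": [{"xyz":[-1.3,-2.4,0],"turn":0,"jaw":220},{"xyz":[-2.9,-5.3,0],"turn":0,"jaw":220},{"xyz":[-4.5,-8.3,0],"turn":0,"jaw":220},{"xyz":[-6,-11,0],"turn":0,"jaw":220},{"xyz":[-7,-13,0.5],"turn":0,"jaw":220}]}}

```text
clock: 3.68
position: [0.4853, 0.1163, 0.1923]
ee_rot: [0.74, 3.05, -0.001]
force: [0.1, -0.5, -2.4]
width: 0.431
```

```bash
python3 - <<'E'
from h import *
to((.488,.0484,.19))
E
```

```text
t 3.68 pos [0.4853 0.1163 0.1923] axes x [-0.889  0.458 -0.003] y [ 0.458  0.889 -0.   ] F [ 0.08 -0.48 -2.43] w 0.431
(0.488, 0.0484, 0.19) -> cm [-3.35 -5.92  0.24]
```

{"op": "arm_command", "data": {"deltas": [{"xyz":[-1.2,-2.2,0],"turn":0,"jaw":220},{"xyz":[-2.3,-4.1,0],"turn":0,"jaw":220},{"xyz":[-3.3,-5.9,0],"turn":0,"jaw":220},{"xyz":[-3.3,-5.9,0],"turn":0,"jaw":220},{"xyz":[-3.3,-5.9,0],"turn":0,"jaw":220}]}}

```text
clock: 4.1
position: [0.4868, 0.0474, 0.1912]
ee_rot: [0.745, 3.051, -0.003]
force: [-0.4, 0.5, -2.1]
width: 0.427
```

```bash
python3 - <<'E'
from h import *
to((.488,.0484,.165))
for n in ("side","top"):
    d=grab(n,n+"4")
f=cv2.imread("pics/side4.png"); cv2.imwrite('pics/s4c.png',cv2.resize(f[150:300,230:380],None,fx=4,fy=4,interpolation=cv2.INTER_CUBIC))
f=cv2.imread("pics/top4.png"); cv2.imwrite('pics/t4c.png',cv2.resize(f[180:330,230:430],None,fx=4,fy=4,interpolation=cv2.INTER_CUBIC))
to((.488,.0484,.165))
E
```

```text
t 4.1 pos [0.4868 0.0474 0.1912] axes x [-0.888  0.461 -0.001] y [ 0.461  0.888 -0.002] F [-0.42  0.5  -2.08] w 0.427
(0.488, 0.0484, 0.165) -> cm [-0.06  0.15  2.62]
t 4.2 pos [0.487  0.0494 0.1915] axes x [-0.889  0.458 -0.001] y [ 0.458  0.889 -0.001] F [-1.07 -0.17 -2.28] w 0.431
(0.488, 0.0484, 0.165) -> cm [-0.13 -0.04  2.65]
```

View pics/s4c.png

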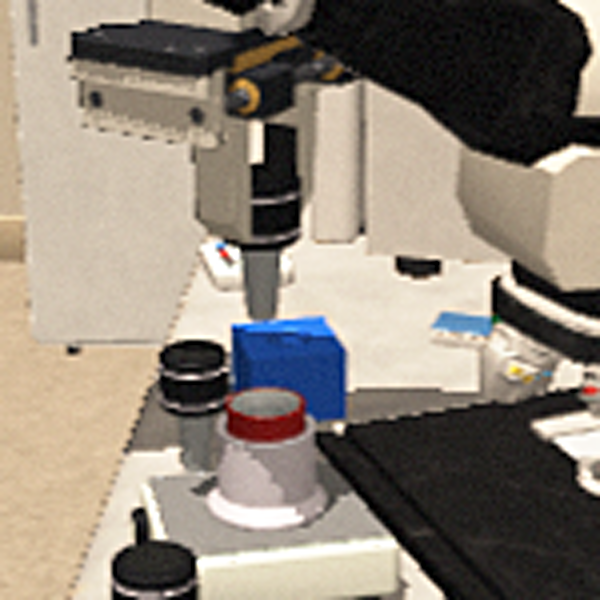

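View pics/t4c.png

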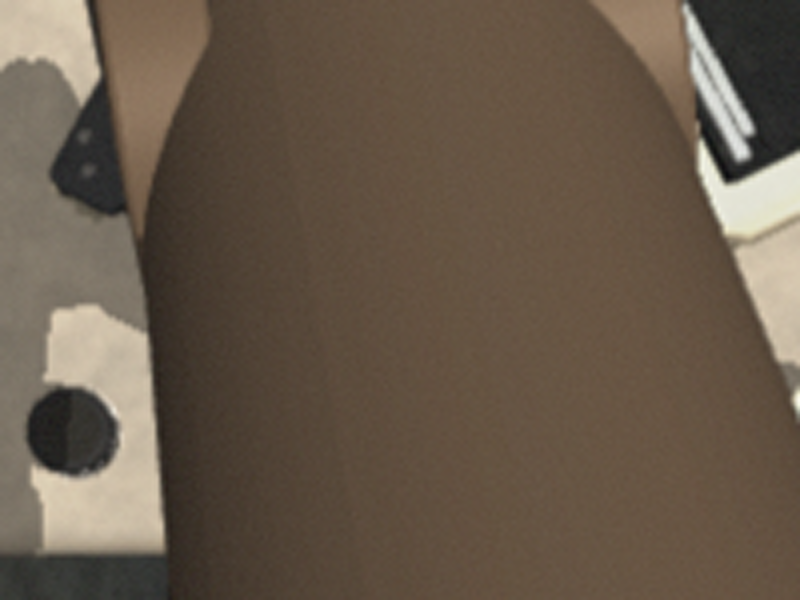

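```bash
python3 - <<'E'
from h import *
d=np.load("side4.npz")
def proj(P):
    T=np.linalg.inv(d["cam_to_world"]);c=T[:3,:3]@np.array(P)+T[:3,3];K=d["camera_matrix"]
    return K[0,0]*c[0]/-c[2]+K[0,2], -K[1,1]*c[1]/-c[2]+K[1,2]
print(proj((.487,.0494,.145)),proj((.487,.0494,.1915)),proj((.488,.0484,.098)),proj((.488,.0584,.098)),proj((.488,.0484,.108)))
f=cv2.imread("pics/side4.png"); cv2.imwrite('pics/s4d.png',cv2.resize(f[190:270,260:340],None,fx=7,fy=7,interpolation=cv2.INTER_CUBIC))
E
```

```text
(np.float64(295.28939835444135), np.float64(227.41572348477277)) (np.float64(295.00074457506776), np.float64(205.16457803363136)) (np.float64(296.0143170150449), np.float64(249.27281682908747)) (np.float64(296.48894889225534), np.float64(247.29008144921806)) (np.float64(295.95721225032463), np.float64(244.7330685031872))
```

View pics/s4d.png

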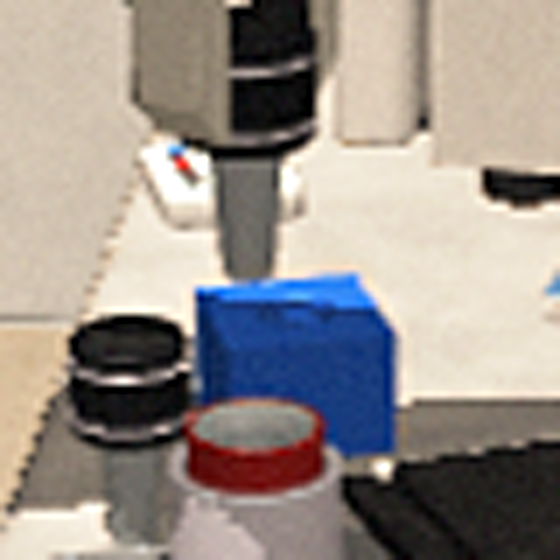

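{"op": "arm_command", "data": {"deltas": [{"xyz":[-0.2,0,1],"turn":0,"jaw":220},{"xyz":[-0.2,0,2],"turn":0,"jaw":220},{"xyz":[-0.2,0,3],"turn":0,"jaw":220},{"xyz":[-0.2,0,4],"turn":0,"jaw":220},{"xyz":[-0.2,0,4],"turn":0,"jaw":220}]}}

```text
clock: 4.62
position: [0.4872, 0.0485, 0.1489]
ee_rot: [-0.739, -3.051, 0.005]
force: [-0.1, -1.3, -2.3]
width: 0.422
```

```bash
python3 - <<'E'
from h import *
to((.489,.0484,.12))
grab("side","side5")
f=cv2.imread("pics/side5.png"); cv2.imwrite('pics/s5d.png',cv2.resize(f[190:270,260:340],None,fx=7,fy=7,interpolation=cv2.INTER_CUBIC))
to((.489,.0484,.12))
E
```

```text
t 4.62 pos [0.4872 0.0485 0.1489] axes x [-0.889  0.457  0.002] y [ 0.457  0.889 -0.004] F [-0.13 -1.34 -2.27] w 0.422
(0.489, 0.0484, 0.12) -> cm [-0.17  0.08  2.89]
t 4.67 pos [0.4877 0.0484 0.15  ] axes x [-0.889  0.458  0.001] y [ 0.458  0.889 -0.003] F [ 1.27 -0.52 -2.38] w 0.428
(0.489, 0.0484, 0.12) -> cm [-0.12  0.06  3.  ]
```

View pics/s5d.png

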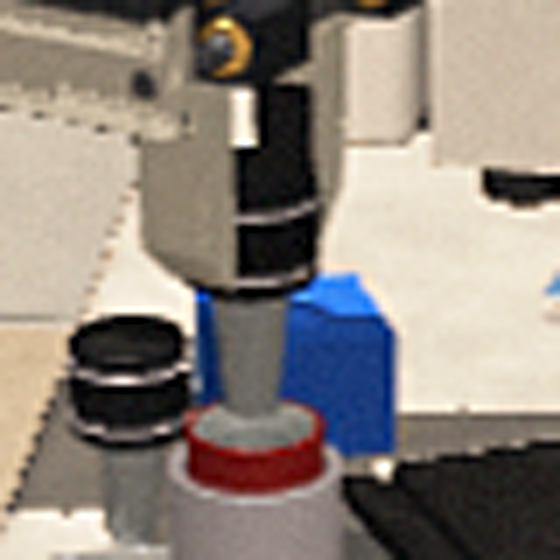

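{"op": "arm_command", "data": {"deltas": [{"xyz":[-0.2,0.1,0.5],"turn":0,"jaw":220},{"xyz":[-0.2,0.1,1],"turn":0,"jaw":220},{"xyz":[-0.2,0.1,1.5],"turn":0,"jaw":220},{"xyz":[-0.2,0.1,1.9],"turn":0,"jaw":220},{"xyz":[-0.2,0.1,1.9],"turn":0,"jaw":220}]}}

```text
clock: 5.08
position: [0.4894, 0.0483, 0.1301]
ee_rot: [-0.739, -3.051, 0.005]
force: [-1.1, 0.4, -1.7]
width: 0.429
```

```bash
python3 - <<'E'
from h import *
to((.489,.0484,.11))
grab("side","side6")
f=cv2.imread("pics/side6.png"); cv2.imwrite('pics/s6d.png',cv2.resize(f[190:270,260:340],None,fx=7,fy=7,interpolation=cv2.INTER_CUBIC))
to((.489,.0484,.11))
E
```

```text
t 5.08 pos [0.4894 0.0483 0.1301] axes x [-0.889  0.458  0.002] y [ 0.458  0.889 -0.004] F [-1.06  0.4  -1.71] w 0.429
(0.489, 0.0484, 0.11) -> cm [ 0.04 -0.    2.01]
t 5.13 pos [0.4896 0.0483 0.1306] axes x [-0.889  0.458  0.001] y [ 0.458  0.889 -0.003] F [-0.64  0.15 -2.58] w 0.43
(0.489, 0.0484, 0.11) -> cm [ 0.06 -0.01  2.06]
```

View pics/s6d.png

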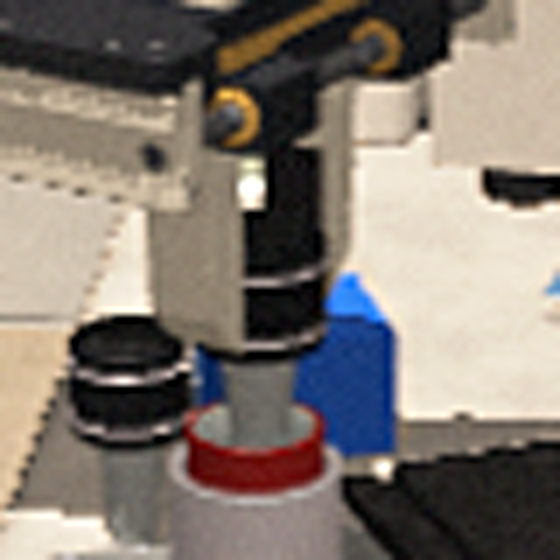

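{"op": "arm_command", "data": {"deltas": [{"xyz":[0,0,0.4],"turn":0,"jaw":220},{"xyz":[0,0,0.8],"turn":0,"jaw":220},{"xyz":[0,0,1.1],"turn":0,"jaw":220},{"xyz":[0,0,1.4],"turn":0,"jaw":220},{"xyz":[0,0,1.5],"turn":0,"jaw":220}]}}

```text
clock: 5.55
position: [0.489, 0.048, 0.115]
ee_rot: [-0.739, -3.05, 0.006]
force: [-2.3, -1.1, 0.4]
width: 0.431
```

```bash
python3 - <<'E'
from h import *
grab("side","side7")
f=cv2.imread("pics/side7.png"); cv2.imwrite('pics/s7d.png',cv2.resize(f[190:270,260:340],None,fx=7,fy=7,interpolation=cv2.INTER_CUBIC))
to((.489,.0484,.11))
E
```

```text
t 5.6 pos [0.489 0.048 0.115] axes x [-0.889  0.458  0.002] y [ 0.458  0.889 -0.004] F [-1.79 -0.45 -1.92] w 0.428
(0.489, 0.0484, 0.11) -> cm [0.02 0.04 0.5 ]
```

View pics/s7d.png

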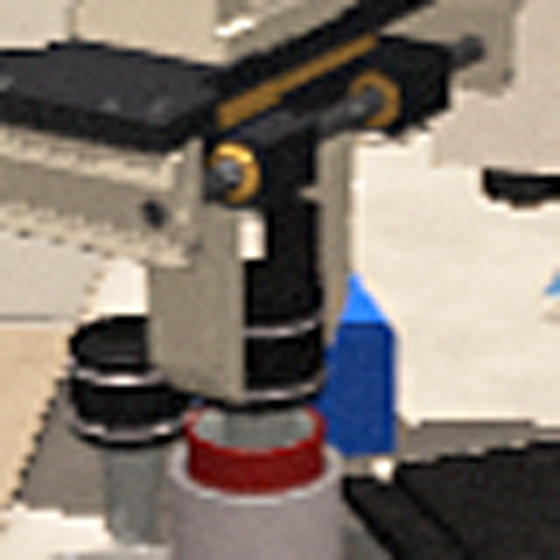

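{"op": "arm_command", "data": {"deltas": [{"xyz":[0.1,0,0.1],"turn":0,"jaw":220},{"xyz":[0.1,0,0.2],"turn":0,"jaw":220},{"xyz":[0.1,0,0.3],"turn":0,"jaw":220},{"xyz":[0.1,0,0.3],"turn":0,"jaw":220}]}}

```text
clock: 5.93
position: [0.4882, 0.0482, 0.112]
ee_rot: [-0.74, -3.05, 0.006]
force: [-1.3, -2.2, -1.3]
width: 0.426
```

```bash
python3 - <<'E'
from h import *
to((.489,.0484,.11))
E
```

```text
t 5.93 pos [0.4882 0.0482 0.112 ] axes x [-0.889  0.458  0.002] y [ 0.458  0.889 -0.004] F [-1.26 -2.2  -1.28] w 0.426
(0.489, 0.0484, 0.11) -> cm [-0.06  0.06  0.2 ]
```

{"op": "arm_command", "data": {"deltas": [{"xyz":[0,-0.1,0.1],"turn":0,"jaw":220},{"xyz":[0,-0.1,0.2],"turn":0,"jaw":220},{"xyz":[0,-0.1,0.2],"turn":0,"jaw":220}]}}

```text
clock: 6.18
position: [0.488, 0.0476, 0.1099]
ee_rot: [-0.739, -3.051, 0.005]
force: [0.9, -1.0, -1.6]
width: 0.426
```

```bash
python3 - <<'E'
from h import *
grab("side","side8")
f=cv2.imread("pics/side8.png"); cv2.imwrite('pics/s8d.png',cv2.resize(f[190:270,260:340],None,fx=7,fy=7,interpolation=cv2.INTER_CUBIC))
to((.489,.0484,.11))
E
```

```text
t 6.23 pos [0.488  0.0476 0.11  ] axes x [-0.889  0.458  0.002] y [ 0.458  0.889 -0.004] F [ 0.83 -0.09 -1.86] w 0.425
(0.489, 0.0484, 0.11) -> cm [-0.05  0.12 -0.  ]
```

View pics/s8d.png

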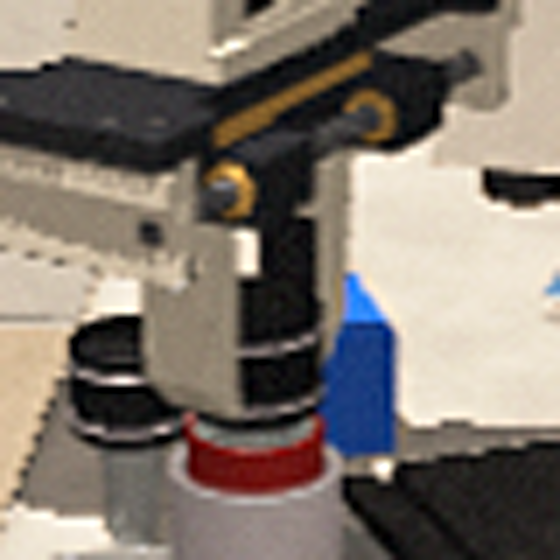

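{"op": "arm_command", "data": {"deltas": [{"xyz":[0,0,0.1],"turn":0,"jaw":220},{"xyz":[0,0,0.2],"turn":0,"jaw":220},{"xyz":[0,0,0.2],"turn":0,"jaw":220}]}}

```text
clock: 6.48
position: [0.4883, 0.0476, 0.1084]
ee_rot: [-0.739, -3.051, 0.005]
force: [-2.5, -1.7, 5.5]
width: 0.428
```

{"op": "arm_command", "data": {"deltas": [{"xyz":[0,0,-0.05],"turn":0,"jaw":100},{"xyz":[0,0,-0.05],"turn":0,"jaw":80},{"xyz":[0,0,-0.05],"turn":0,"jaw":60},{"xyz":[0,0,-0.05],"turn":0,"jaw":60}]}}

```text
clock: 6.82
position: [0.4884, 0.0478, 0.1089]
ee_rot: [-0.739, -3.051, 0.005]
force: [0.6, -0.0, -0.3]
width: 0.673
```

```bash
python3 - <<'E'
from h import *
grab("side","side9");grab("wrist","w9")
f=cv2.imread("pics/side9.png"); cv2.imwrite('pics/s9d.png',cv2.resize(f[190:270,260:340],None,fx=7,fy=7,interpolation=cv2.INTER_CUBIC))
to((.489,.0484,.11))
E
```

```text
t 6.92 pos [0.4884 0.0477 0.1088] axes x [-0.889  0.458  0.001] y [ 0.458  0.889 -0.003] F [-0.58 -0.56  0.08] w 0.74
(0.489, 0.0484, 0.11) -> cm [-0.02  0.09 -0.12]
```

View pics/s9d.png

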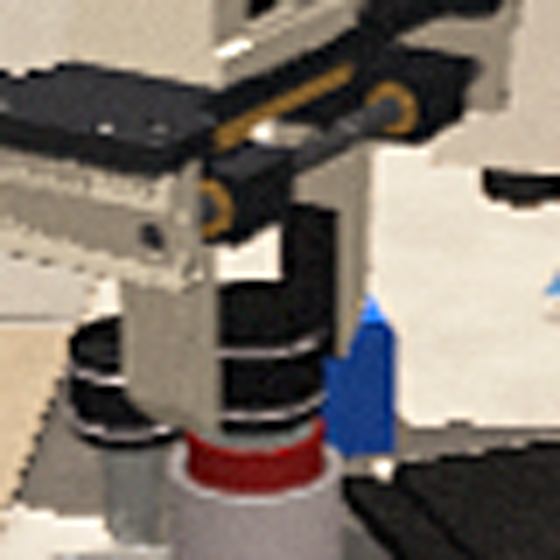

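View pics/w9.png

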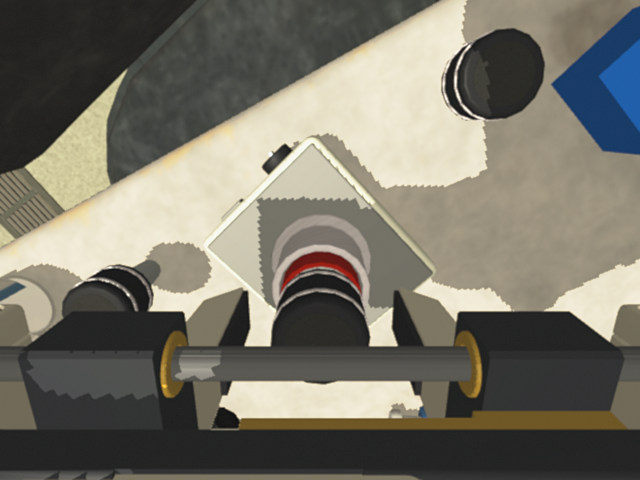

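The head stands upright in the socket with its rim about 6 mm above the ring. Raise, then shut the fingers.

{"op": "arm_command", "data": {"deltas": [{"xyz":[0,0,-1.5],"turn":0,"jaw":60},{"xyz":[0,0,-3],"turn":0,"jaw":60},{"xyz":[0,0,-4.2],"turn":0,"jaw":60},{"xyz":[0,0,-4.2],"turn":0,"jaw":120},{"xyz":[0,0,-4.2],"turn":0,"jaw":255}], "force": 30}}

```text
clock: 7.33
position: [0.4888, 0.0479, 0.1511]
ee_rot: [-0.739, -3.052, 0.004]
force: [-0.0, 1.2, -0.9]
width: 0.663
```

{"op": "arm_command", "data": {"deltas": [{"xyz":[0,0,0],"turn":0,"jaw":255},{"xyz":[0,0,0],"turn":0,"jaw":255},{"xyz":[0,0,0],"turn":0,"jaw":255},{"xyz":[0,0,0],"turn":0,"jaw":255},{"xyz":[0,0,0],"turn":0,"jaw":255}]}}

```text
clock: 7.75
position: [0.4886, 0.0479, 0.1507]
ee_rot: [-0.739, -3.052, 0.004]
force: [0.3, 0.2, 0.7]
width: 0.309
```

```bash
python3 - <<'E'
from h import *
grab("side","side10");grab("wrist","w10")
f=cv2.imread("pics/side10.png"); cv2.imwrite('pics/s10d.png',cv2.resize(f[190:270,260:340],None,fx=7,fy=7,interpolation=cv2.INTER_CUBIC))
to((.488,.0478,.138))
E
```

```text
t 7.85 pos [0.4887 0.0479 0.1509] axes x [-0.889  0.458  0.001] y [ 0.458  0.889 -0.003] F [-0.04 -0.4  -0.62] w 0.221
(0.488, 0.0478, 0.138) -> cm [ 0.06 -0.04  1.29]
```

View pics/s10d.png

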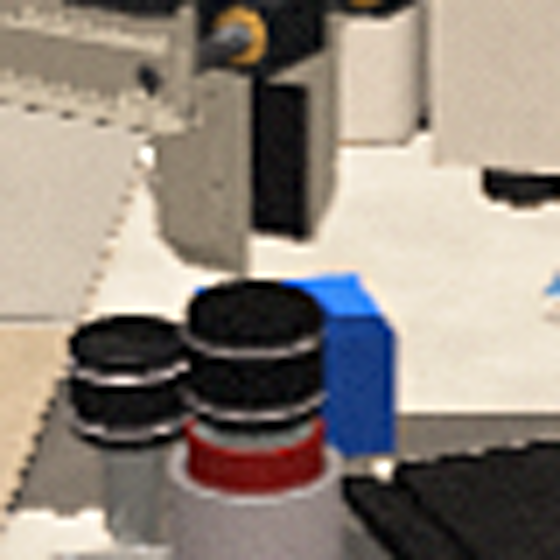

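View pics/w10.png

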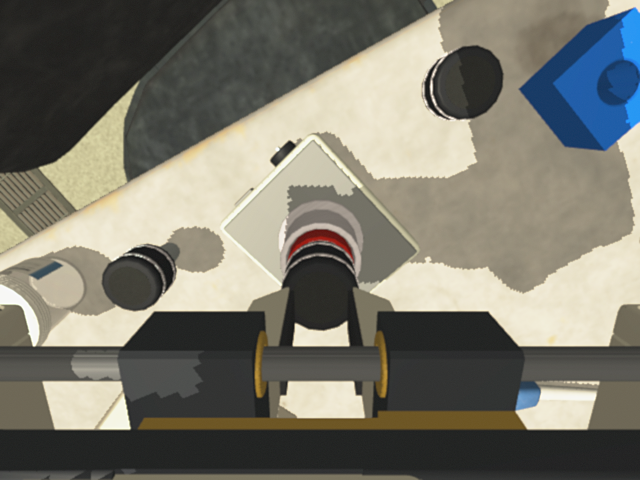

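{"op": "arm_command", "data": {"deltas": [{"xyz":[0.05,0,0.4],"turn":0,"jaw":255},{"xyz":[0.05,0,0.8],"turn":0,"jaw":255},{"xyz":[0.05,0,0.9],"turn":0,"jaw":255},{"xyz":[0.05,0,0.9],"turn":0,"jaw":255},{"xyz":[0.05,0,0.9],"turn":0,"jaw":255}]}}

```text
clock: 8.27
position: [0.4881, 0.0481, 0.1417]
ee_rot: [-0.739, -3.052, 0.004]
force: [0.7, 0.2, 0.5]
width: 0.004
```

{"op": "arm_command", "data": {"deltas": [{"xyz":[0,0,0.1],"turn":0,"jaw":255},{"xyz":[0,0,0.2],"turn":0,"jaw":255},{"xyz":[0,0,0.2],"turn":0,"jaw":255}]}}

```text
clock: 8.52
position: [0.4881, 0.0481, 0.1396]
ee_rot: [-0.739, -3.052, 0.004]
force: [-1.1, 0.1, 0.1]
width: 0.002
```

{"op": "arm_command", "data": {"deltas": [{"xyz":[0,0,0.1],"turn":0,"jaw":255},{"xyz":[0,0,0.2],"turn":0,"jaw":255},{"xyz":[0,0,0.2],"turn":0,"jaw":255}]}}

```text
clock: 8.77
position: [0.488, 0.048, 0.1374]
ee_rot: [-0.739, -3.051, 0.005]
force: [-0.1, -0.2, 0.6]
width: 0.006
```

{"op": "arm_command", "data": {"deltas": [{"xyz":[0,0,0.1],"turn":0,"jaw":255},{"xyz":[0,0,0.1],"turn":0,"jaw":255}]}}

```text
clock: 8.93
position: [0.4881, 0.0481, 0.1364]
ee_rot: [-0.739, -3.052, 0.004]
force: [-0.7, -1.0, 1.4]
width: 0.002
```

{"op": "arm_command", "data": {"deltas": [{"xyz":[0,0,0.1],"turn":0,"jaw":255},{"xyz":[0,0,0.1],"turn":0,"jaw":255}]}}

```text
clock: 9.1
position: [0.4885, 0.0482, 0.1359]
ee_rot: [-0.739, -3.052, 0.004]
force: [-2.1, -0.6, 7.9]
width: 0.01
```

Contact is at about 0.1362 m, and 1 mm of command gives about 8 N. I'll drive it down in small taps that can't exceed a safe force.

{"op": "arm_command", "data": {"deltas": [{"xyz":[0,0,0.1],"turn":0,"jaw":255},{"xyz":[0,0,0.1],"turn":0,"jaw":255}]}}

```text
clock: 9.27
position: [0.4887, 0.0483, 0.1354]
ee_rot: [-0.74, -3.053, 0.003]
force: [-1.9, -0.3, 8.5]
width: 0.004
```

{"op": "arm_command", "data": {"deltas": [{"xyz":[0,0,0.1],"turn":0,"jaw":255},{"xyz":[0,0,0.1],"turn":0,"jaw":255}]}}

```text
clock: 9.43
position: [0.4888, 0.0483, 0.135]
ee_rot: [-0.74, -3.053, 0.002]
force: [-3.1, 1.4, 10.0]
width: 0.003
```

{"op": "arm_command", "data": {"deltas": [{"xyz":[0,0,0.1],"turn":0,"jaw":255},{"xyz":[0,0,0.1],"turn":0,"jaw":255}]}}

```text
clock: 9.6
position: [0.4888, 0.0483, 0.1345]
ee_rot: [-0.74, -3.053, 0.002]
force: [-3.2, -0.3, 9.8]
width: 0.005
```

{"op": "arm_command", "data": {"deltas": [{"xyz":[0.03,0,0.1],"turn":0,"jaw":255},{"xyz":[0.03,0,0.18],"turn":0,"jaw":255}]}}

```text
clock: 9.77
position: [0.4888, 0.0483, 0.1334]
ee_rot: [0.74, 3.052, -0.001]
force: [-3.3, 0.2, 9.9]
width: 0.004
```

{"op": "arm_command", "data": {"deltas": [{"xyz":[0.03,0,0.1],"turn":0,"jaw":255},{"xyz":[0.03,0,0.18],"turn":0,"jaw":255}]}}

```text
clock: 9.93
position: [0.4888, 0.0484, 0.1323]
ee_rot: [0.74, 3.052, -0.001]
force: [-3.6, -0.9, 9.6]
width: 0.005
```

```bash
python3 - <<'E'
from h import *
grab("side","side11")
f=cv2.imread("pics/side11.png"); cv2.imwrite('pics/s11d.png',cv2.resize(f[190:270,260:340],None,fx=7,fy=7,interpolation=cv2.INTER_CUBIC))
to((.488,.0478,.13))
E
```

```text
t 9.98 pos [0.4887 0.0484 0.1321] axes x [-0.889  0.458 -0.001] y [ 0.458  0.889 -0.   ] F [-2.02 -0.65  9.36] w 0.006
(0.488, 0.0478, 0.13) -> cm [ 0.03 -0.08  0.21]
```

View pics/s11d.png

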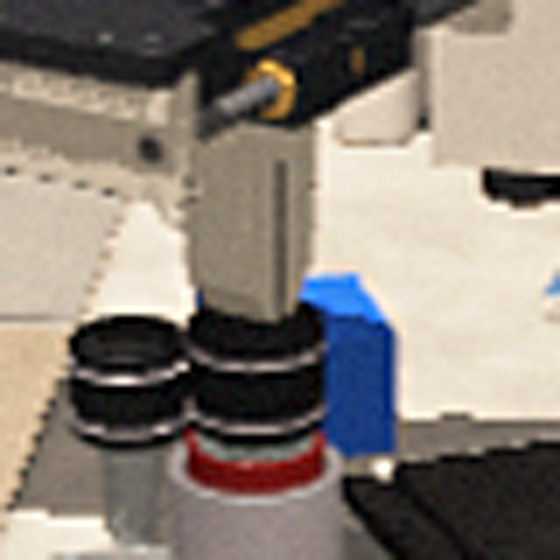

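{"op": "arm_command", "data": {"deltas": [{"xyz":[0.05,0,0.1],"turn":0,"jaw":255},{"xyz":[0.05,0,0.17],"turn":0,"jaw":255}]}}

```text
clock: 10.15
position: [0.4887, 0.0485, 0.1312]
ee_rot: [0.74, 3.051, -0.0]
force: [-2.2, -0.8, 9.6]
width: 0.004
```

{"op": "arm_command", "data": {"deltas": [{"xyz":[0.05,0,0.1],"turn":0,"jaw":255},{"xyz":[0.05,0,0.17],"turn":0,"jaw":255}]}}

```text
clock: 10.32
position: [0.4886, 0.0485, 0.1302]
ee_rot: [0.74, 3.05, 0.001]
force: [-2.6, -1.0, 8.6]
width: 0.003
```

{"op": "arm_command", "data": {"deltas": [{"xyz":[0,0,0.12],"turn":0,"jaw":255},{"xyz":[0,0,0.12],"turn":0,"jaw":255}]}}

```text
clock: 10.48
position: [0.4888, 0.0484, 0.1295]
ee_rot: [0.741, 3.049, 0.001]
force: [-3.2, 0.2, 8.7]
width: 0.004
```

```bash
python3 - <<'E'
from h import *
grab("side","side12")
f=cv2.imread("pics/side12.png"); cv2.imwrite('pics/s12d.png',cv2.resize(f[190:270,260:340],None,fx=7,fy=7,interpolation=cv2.INTER_CUBIC))
to((.488,.0478,.13))
E
```

```text
t 10.53 pos [0.4887 0.0484 0.1295] axes x [-0.889  0.459 -0.003] y [0.459 0.889 0.001] F [-2.68 -0.21  8.33] w 0.004
(0.488, 0.0478, 0.13) -> cm [ 0.04 -0.09 -0.05]
```

View pics/s12d.png

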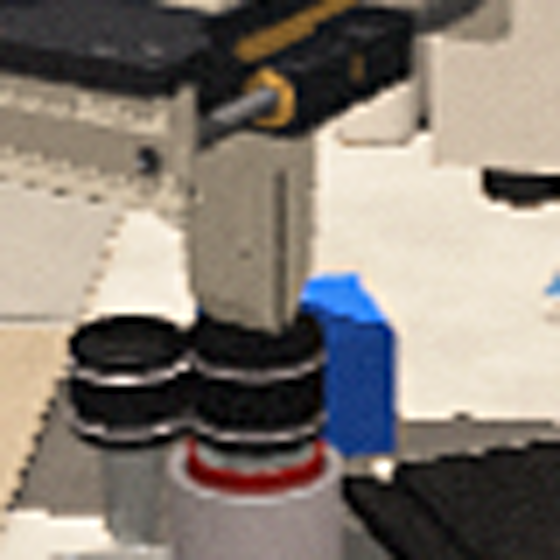

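{"op": "arm_command", "data": {"deltas": [{"xyz":[0.03,0,0.12],"turn":0,"jaw":255},{"xyz":[0.03,0,0.12],"turn":0,"jaw":255}]}}

```text
clock: 10.7
position: [0.4887, 0.0484, 0.1289]
ee_rot: [0.741, 3.049, 0.001]
force: [-2.4, -1.6, 8.3]
width: 0.005
```

{"op": "arm_command", "data": {"deltas": [{"xyz":[0.03,0,0.12],"turn":0,"jaw":255},{"xyz":[0.03,0,0.12],"turn":0,"jaw":255}]}}

```text
clock: 10.87
position: [0.4886, 0.0484, 0.1283]
ee_rot: [0.741, 3.048, 0.002]
force: [-2.1, -0.1, 9.0]
width: 0.004
```

{"op": "arm_command", "data": {"deltas": [{"xyz":[0.03,0,0.12],"turn":0,"jaw":255},{"xyz":[0.03,0,0.12],"turn":0,"jaw":255}]}}

```text
clock: 11.03
position: [0.4886, 0.0484, 0.1277]
ee_rot: [0.741, 3.047, 0.002]
force: [-1.8, -0.7, 9.7]
width: 0.001
```

{"op": "arm_command", "data": {"deltas": [{"xyz":[0.03,0,0.12],"turn":0,"jaw":255},{"xyz":[0.03,0,0.12],"turn":0,"jaw":255}]}}

```text
clock: 11.2
position: [0.4886, 0.0484, 0.1271]
ee_rot: [0.741, 3.047, 0.003]
force: [-3.1, -1.5, 8.7]
width: 0.007
```

```bash
python3 - <<'E'
from h import *
grab("side","side13")
f=cv2.imread("pics/side13.png"); cv2.imwrite('pics/s13d.png',cv2.resize(f[190:270,260:340],None,fx=7,fy=7,interpolation=cv2.INTER_CUBIC))
to((.488,.0478,.13))
E
```

```text
t 11.25 pos [0.4887 0.0484 0.1271] axes x [-0.888  0.46  -0.005] y [0.46  0.888 0.003] F [-2.09 -0.14  8.39] w 0.008
(0.488, 0.0478, 0.13) -> cm [ 0.03 -0.09 -0.29]
```

View pics/s13d.png

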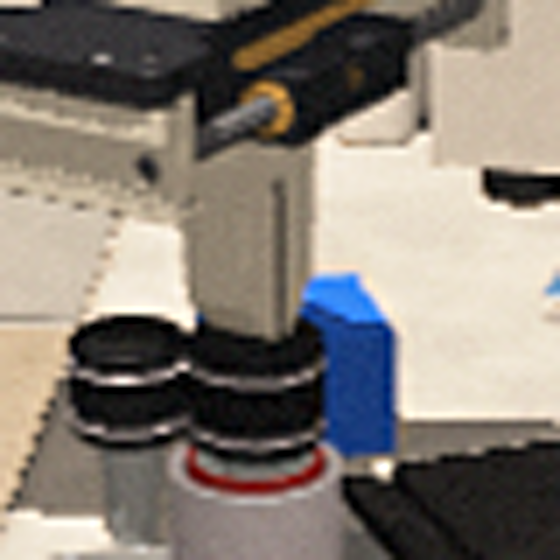

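{"op": "arm_command", "data": {"deltas": [{"xyz":[0.03,0,0.12],"turn":0,"jaw":255},{"xyz":[0.03,0,0.12],"turn":0,"jaw":255}]}}

```text
clock: 11.42
position: [0.4886, 0.0485, 0.1265]
ee_rot: [0.742, 3.046, 0.003]
force: [-2.5, -0.2, 10.1]
width: 0.005
```

{"op": "arm_command", "data": {"deltas": [{"xyz":[0.03,0,0.12],"turn":0,"jaw":255},{"xyz":[0.03,0,0.12],"turn":0,"jaw":255}]}}

```text
clock: 11.58
position: [0.4886, 0.0484, 0.1259]
ee_rot: [0.742, 3.045, 0.004]
force: [-1.4, -1.7, 8.8]
width: 0.006
```

{"op": "arm_command", "data": {"deltas": [{"xyz":[0.03,0,0.11],"turn":0,"jaw":255},{"xyz":[0.03,0,0.11],"turn":0,"jaw":255}]}}

```text
clock: 11.75
position: [0.4886, 0.0485, 0.1254]
ee_rot: [0.742, 3.044, 0.004]
force: [-2.7, -0.4, 8.2]
width: 0.008
```

{"op": "arm_command", "data": {"deltas": [{"xyz":[0.03,0,0.11],"turn":0,"jaw":255},{"xyz":[0.03,0,0.11],"turn":0,"jaw":255}]}}

```text
clock: 11.92
position: [0.4886, 0.0484, 0.1249]
ee_rot: [0.742, 3.044, 0.005]
force: [-1.9, 0.4, 9.6]
width: 0.008
```

{"op": "arm_command", "data": {"deltas": [{"xyz":[0.03,0,0.11],"turn":0,"jaw":255},{"xyz":[0.03,0,0.11],"turn":0,"jaw":255}]}}

```text
clock: 12.08
position: [0.4886, 0.0484, 0.1244]
ee_rot: [0.742, 3.043, 0.005]
force: [-1.1, -1.3, 9.0]
width: 0.008
```

{"op": "arm_command", "data": {"deltas": [{"xyz":[0.03,0,0.11],"turn":0,"jaw":255},{"xyz":[0.03,0,0.11],"turn":0,"jaw":255}]}}

```text
clock: 12.25
position: [0.4887, 0.0485, 0.1239]
ee_rot: [0.742, 3.042, 0.006]
force: [-3.4, -0.7, 11.1]
width: 0.005
```

```bash
python3 - <<'E'
from h import *
grab("side","side14")
f=cv2.imread("pics/side14.png"); cv2.imwrite('pics/s14d.png',cv2.resize(f[190:270,260:340],None,fx=7,fy=7,interpolation=cv2.INTER_CUBIC))
to((.488,.0478,.13))
E
```

```text
t 12.3 pos [0.4887 0.0485 0.124 ] axes x [-0.888  0.461 -0.009] y [0.461 0.888 0.006] F [-2.35 -1.22 10.  ] w 0.004
(0.488, 0.0478, 0.13) -> cm [ 0.02 -0.09 -0.61]
```

View pics/s14d.png

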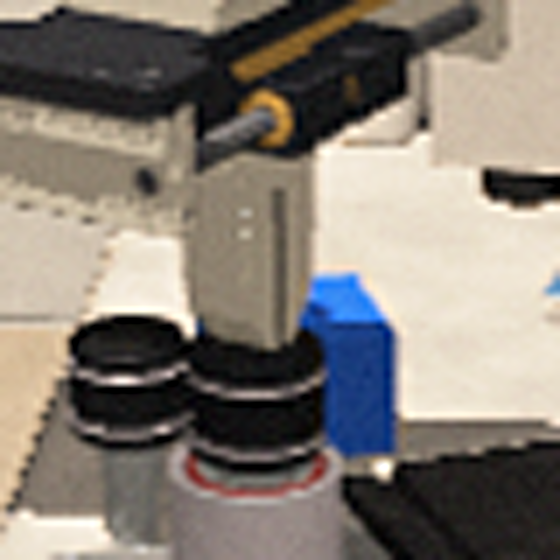

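The ring is now a thin line at the rim, around crop (257, 485). It should be close to the stop.

{"op": "arm_command", "data": {"deltas": [{"xyz":[0.03,0,0.1],"turn":0,"jaw":255},{"xyz":[0.03,0,0.1],"turn":0,"jaw":255}]}}

```text
clock: 12.47
position: [0.4888, 0.0485, 0.1238]
ee_rot: [0.743, 3.041, 0.007]
force: [-2.9, -0.5, 12.9]
width: 0.006
```

{"op": "arm_command", "data": {"deltas": [{"xyz":[0.03,0,0.1],"turn":0,"jaw":255},{"xyz":[0.03,0,0.1],"turn":0,"jaw":255}]}}

```text
clock: 12.63
position: [0.4889, 0.0486, 0.1238]
ee_rot: [0.743, 3.04, 0.008]
force: [-3.3, -1.3, 13.3]
width: 0.004
```

{"op": "arm_command", "data": {"deltas": [{"xyz":[0.03,0,0.1],"turn":0,"jaw":255},{"xyz":[0.03,0,0.1],"turn":0,"jaw":255}]}}

```text
clock: 12.8
position: [0.489, 0.0486, 0.1237]
ee_rot: [0.743, 3.039, 0.008]
force: [-4.7, -1.0, 13.8]
width: 0.004
```

The stop is reached: no travel in the last taps while the force climbs. Now the firm push, stepping up to about 20 N.

{"op": "arm_command", "data": {"deltas": [{"xyz":[0.03,0,0.11],"turn":0,"jaw":255},{"xyz":[0.03,0,0.12],"turn":0,"jaw":255},{"xyz":[0.03,0,0.12],"turn":0,"jaw":255}]}}

```text
clock: 13.05
position: [0.4891, 0.0486, 0.1236]
ee_rot: [0.743, 3.038, 0.009]
force: [-4.7, -1.6, 15.9]
width: 0.009
```

{"op": "arm_command", "data": {"deltas": [{"xyz":[0.04,0,0.13],"turn":0,"jaw":255},{"xyz":[0.04,0,0.14],"turn":0,"jaw":255},{"xyz":[0.04,0,0.14],"turn":0,"jaw":255}]}}

```text
clock: 13.3
position: [0.4892, 0.0487, 0.1235]
ee_rot: [0.743, 3.037, 0.011]
force: [-4.8, -0.3, 18.3]
width: 0.004
```

```bash
python3 - <<'E'
from h import *
for i in range(3): get_image("side"); to()
E
```

```text
t 13.35 pos [0.4892 0.0487 0.1235] axes x [-0.887  0.462 -0.013] y [0.462 0.887 0.01 ] F [-4.96 -0.72 18.09] w 0.005
t 13.4 pos [0.4892 0.0487 0.1235] axes x [-0.887  0.462 -0.013] y [0.462 0.887 0.01 ] F [-5.43 -1.7  17.29] w 0.003
t 13.45 pos [0.4892 0.0487 0.1235] axes x [-0.887  0.462 -0.013] y [0.462 0.887 0.01 ] F [-4.88 -0.99 17.46] w 0.005
```

{"op": "arm_command", "data": {"deltas": [{"xyz":[0.04,0,0.15],"turn":0,"jaw":255},{"xyz":[0.04,0,0.16],"turn":0,"jaw":255},{"xyz":[0.04,0,0.16],"turn":0,"jaw":255},{"xyz":[0.04,0,0.16],"turn":0,"jaw":255}]}}

```text
clock: 13.78
position: [0.4894, 0.0488, 0.1233]
ee_rot: [0.743, 3.036, 0.012]
force: [-5.6, -0.9, 20.8]
width: 0.004
```

```bash
python3 - <<'E'
from h import *
for i in range(4): d=grab("side","side15"); to()
f=cv2.imread("pics/side15.png"); cv2.imwrite('pics/s15d.png',cv2.resize(f[190:270,260:340],None,fx=7,fy=7,interpolation=cv2.INTER_CUBIC))
E
```

```text
t 13.83 pos [0.4894 0.0488 0.1233] axes x [-0.887  0.462 -0.014] y [0.462 0.887 0.011] F [-5.79 -1.3  21.23] w 0.004
t 13.88 pos [0.4894 0.0488 0.1233] axes x [-0.887  0.462 -0.014] y [0.462 0.887 0.011] F [-5.9  -0.87 19.86] w 0.006
t 13.93 pos [0.4894 0.0488 0.1233] axes x [-0.887  0.462 -0.014] y [0.462 0.887 0.011] F [-4.66 -1.43 20.08] w 0.007
t 13.98 pos [0.4894 0.0488 0.1234] axes x [-0.887  0.462 -0.014] y [0.462 0.887 0.011] F [-6.17 -1.18 20.5 ] w 0.005
```

View pics/s15d.png

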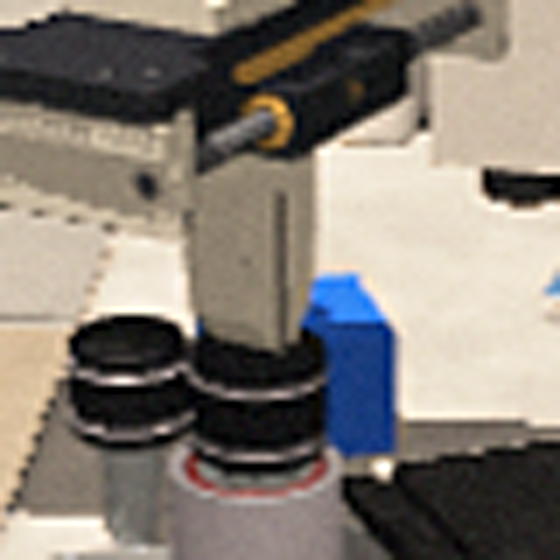

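Steady at about 20.4 N for over 0.2 s, moving only the 0.4 to 0.5 mm that the mount allows. Retracting.

{"op": "arm_command", "data": {"deltas": [{"xyz":[0,0,-0.05],"turn":0,"jaw":255},{"xyz":[0,0,-0.3],"turn":0,"jaw":255},{"xyz":[0,0,-1.5],"turn":0,"jaw":255},{"xyz":[0,0,-3],"turn":0,"jaw":255},{"xyz":[0,0,-5],"turn":0,"jaw":255}]}}

```text
clock: 14.4
position: [0.4876, 0.0485, 0.1729]
ee_rot: [0.744, 3.038, 0.01]
force: [-0.4, 0.8, -0.2]
width: 0.003
```

```bash
python3 - <<'E'
from h import *
d=grab("side","side16"); to()
f=cv2.imread("pics/side16.png"); cv2.imwrite('pics/s16d.png',cv2.resize(f[190:270,260:340],None,fx=7,fy=7,interpolation=cv2.INTER_CUBIC))
grab("wrist","w16")
E
```

```text
t 14.45 pos [0.4898 0.0487 0.177 ] axes x [-0.887  0.462 -0.016] y [0.462 0.887 0.013] F [ 1.9  -0.74  2.67] w 0.005
```

View pics/s16d.png

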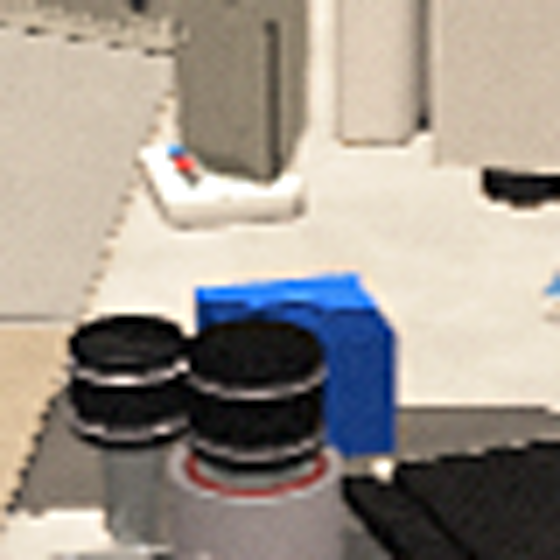

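View pics/w16.png

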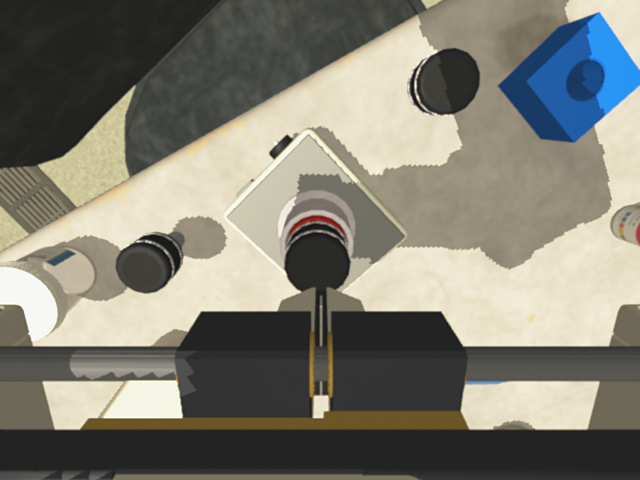

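The head is upright with the ring flush at the rim. I'll move the arm aside for a final check from above.

{"op": "arm_command", "data": {"deltas": [{"xyz":[0,0,-2],"turn":0,"jaw":255},{"xyz":[1,2,-4],"turn":0,"jaw":255},{"xyz":[2.5,5,-4],"turn":0,"jaw":255},{"xyz":[4,8,-4],"turn":0,"jaw":255},{"xyz":[5.5,11,-4],"turn":0,"jaw":255}]}}

```text
clock: 14.92
position: [0.4912, 0.1729, 0.2162]
ee_rot: [0.744, 3.031, 0.016]
force: [1.0, -0.3, 0.0]
width: 0.004
```

{"op": "arm_command", "data": {"deltas": [{"xyz":[2,3,0],"turn":0,"jaw":255},{"xyz":[4,6,0],"turn":0,"jaw":255},{"xyz":[6,8,0],"turn":0,"jaw":255},{"xyz":[7,9,0],"turn":0,"jaw":255},{"xyz":[7,9,0],"turn":0,"jaw":255}]}}

```text
clock: 15.33
position: [0.4687, 0.2894, 0.2153]
ee_rot: [0.735, 3.035, 0.017]
force: [-0.8, 0.0, 0.8]
width: 0.002
```

```bash
python3 - <<'E'
from h import *
d=grab("top","top17"); grab("side","side17"); to()
d0=np.load("top0.npz")
for n,u,v in [("cup",443,288),("pot",184,189)]: print(n,pt(d0,u,v).round(3),pt(d,u,v).round(3))
for v in range(242,272,3): print(v,[round(float(pt(d,u,v)[2]),3) for u in range(300,334,3)])
f=cv2.imread("pics/top17.png"); cv2.imwrite('pics/t17c.png',cv2.resize(f[210:310,260:360],None,fx=6,fy=6,interpolation=cv2.INTER_CUBIC))
E
```

```text
t 15.43 pos [0.4705 0.2849 0.2155] axes x [-0.887  0.462 -0.017] y [0.462 0.887 0.013] F [ 0.22 -0.78 -0.29] w 0.005
cup [ 0.429 -0.178  0.072] [ 0.43  -0.179  0.07 ]
pot [0.621 0.292 0.065] [0.622 0.292 0.064]
242 [0.042, 0.041, 0.042, 0.044, 0.125, 0.125, 0.125, 0.126, 0.041, 0.043, 0.042, 0.042]
245 [0.042, 0.042, 0.087, 0.125, 0.127, 0.126, 0.125, 0.126, 0.125, 0.043, 0.042, 0.041]
248 [0.043, 0.045, 0.124, 0.125, 0.126, 0.125, 0.126, 0.125, 0.127, 0.122, 0.044, 0.042]
251 [0.043, 0.087, 0.126, 0.126, 0.125, 0.125, 0.126, 0.125, 0.125, 0.126, 0.046, 0.042]
254 [0.043, 0.088, 0.125, 0.126, 0.126, 0.125, 0.128, 0.126, 0.126, 0.124, 0.086, 0.042]
257 [0.047, 0.087, 0.12, 0.126, 0.126, 0.126, 0.125, 0.124, 0.124, 0.089, 0.052, 0.043]
260 [0.048, 0.086, 0.088, 0.123, 0.126, 0.125, 0.126, 0.124, 0.118, 0.087, 0.049, 0.042]
263 [0.045, 0.053, 0.087, 0.086, 0.112, 0.12, 0.119, 0.104, 0.085, 0.084, 0.05, 0.042]
266 [0.043, 0.049, 0.075, 0.087, 0.086, 0.086, 0.086, 0.087, 0.087, 0.052, 0.045, 0.041]
269 [0.043, 0.044, 0.051, 0.06, 0.076, 0.084, 0.082, 0.072, 0.051, 0.047, 0.042, 0.042]
```

View pics/top17.png

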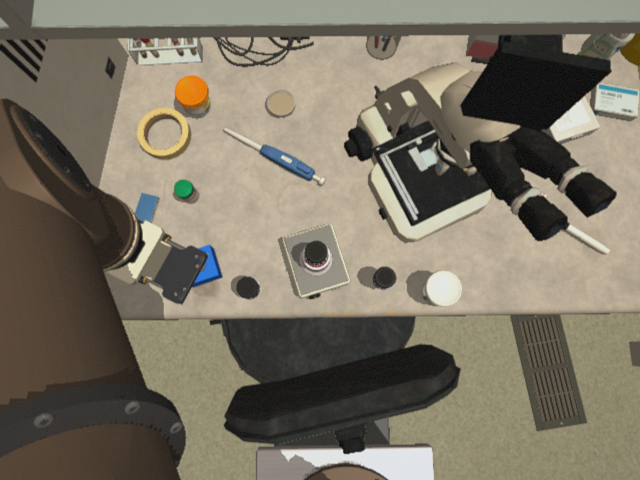

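View pics/t17c.png

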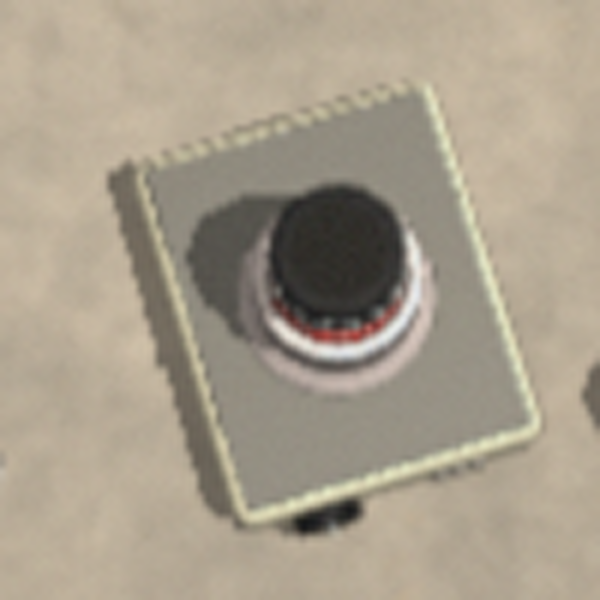

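View pics/side17.png

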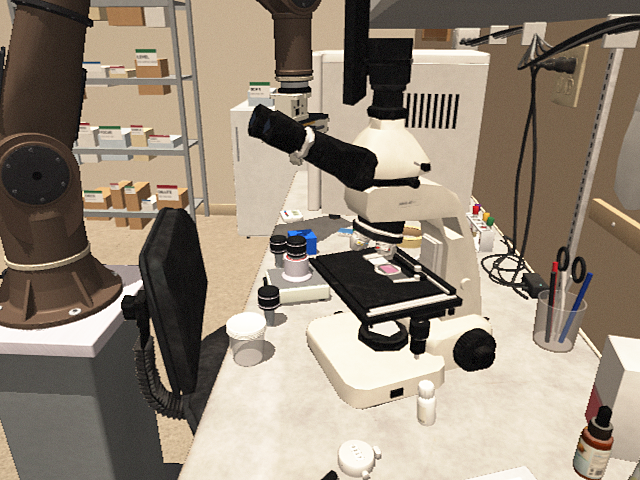

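The view from above shows the head upright at (316, 253), with the ring flush at the rim. The cup at (443, 288) and the pot at (184, 189) haven't moved, and the arm is clear. Handing in.

```bash
python3 -c "
from cell import sign_off
print(sign_off())"
```

```text
the job is handed in; nothing more can be done
None
```

The mixing head is in the mixer's socket and locked, and the job is handed in at about 15.5 s on the clock. I took the head from the blue stand (the farthest of the three look-alikes), set its shank in the socket and let go. I then tapped it down with the closed fingertips.

- **Drive-down:** the sleeve slid about 12 mm at 8 to 11 N. At the stop the force climbed with almost no further travel.
- **Final push:** it held steady at 20 to 21 N for over 0.2 s. The highest vertical reading I took was 21.2 N, but I only read the force at the end of each call and during camera pauses, so a brief peak between readings would not show. Sideways force during the push reached about 6 N, so the total reading was about 22 N.
- **Last checks:** the side and top views show the head upright and the red ring level with the rim. The head's top reads about 0.125 m and the rim about 0.087 m. The pot and cup are where they started, within about 2 mm, and the robot is touching nothing.
- **Disagreements:** the wrist force zero wandered by about 1 N, and the camera heights read about 2 mm high. The tool also tilted by about 1° during the pressing. No check failed.

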